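# Shut the tagged valve in the bench gas box

## Robot

A 6-joint arm with a two-finger parallel gripper is mounted at the origin on a cart in front of the work surface, level with it; the furniture and walls round the work are solid. World frame = base frame: x ahead of the robot, y to its left, z up, the work surface at z = 0. Lengths are in m, angles in rad, forces in N, time in s.
With the tool pointing down it reaches from about 0.35 to 0.775 m from the base axis. Payload 7.3 kg.
Tool frame: the origin (TCP) lies at the very end of the fingers, on their centre line; the grasp point (between the pads) lies 19 mm behind it; z points along the fingers, y is the line along which they close (so a half turn about z gives the same grasp; the last joint's range is limited). The gripper opens to 92 mm and grips with 3 to 60 N. Pads are 19 mm wide; open, the fingers measure 130 mm over their backs; the gripper's body (75 mm by 190 mm) begins 47 mm behind the grasp point.
Start: joints at [-1.325, 0.342, 1.524, -0, 1.275, -0.146], TCP at [0.2, -0.485, 0.197] pointing down, gripper open.
Joint ranges: [-2.53, 2.53], [-0.77, 2.02], [0.04, 2.7], [-1, 4.14], [0.28, 2.66], [-3.11, 3.11]. Speed limits (rad/s): [2.57, 2.57, 3.14, 3.14, 3.14, 3.14].

## Interface

Orientations are given as [roll, pitch, yaw] about the fixed x, y, z axes, in that order (R = Rz(yaw) Ry(pitch) Rx(roll)).
In Python, from cell import robot gives the robot as it stands.
- The arm moves only by the tool apply_moves, never from a script. Its argument "motion" is text: rows parted by semicolons, each of 7 numbers parted by spaces: the opening in per cent of the stroke, from 0 (shut) to 100 (fully open), then the shift along the tool's x, y, z in cm, then the turn, a rotation vector about the tool's x, y, z in rad. A call has 1 to 20 rows; each row shifts and turns the commanded pose from where the row before left it, along the tool's axes as they then stand; what a row does not reach is not made up. A row lasts 1/8 s, in which the tool goes at most 62.5 mm and 10.7 degrees, less where a joint would pass 70% of its speed; a pose out of reach is approached as far as the arm can. A call with a gripper value outside its range is refused whole. The fingers move at their own pace and stop on an object; "force" is the grip in N (left out, the last holds). Time passes only in rows, so rows that do not move let the fingers close. It gives the time, the measured TCP pose, the force, the opening and the grip force at its end, in the units of the state.
- robot.observe(): the state, without advancing time (a new reading comes with each control period).
- robot.read_camera(name): name is "side" or "top" or "wrist"; returns a dict with "img" (480x640x3 uint8, red, green, blue), "fovy" (degrees; the focal length in pixels is half the picture's height over the tangent of half this angle, whatever the lens; pixels are square), "cx", "cy" (the principal point, pixels), "k1" (the pictures are not rectified: a ray, as slopes to the right and down, at radius r is drawn at 1 + k1 r^2 times it, then the intrinsics apply), "R" (3x3) and "t" (3): a world point X has camera coordinates R X + t; the wrist camera has in their place "hand_eye" (4x4, takes a point from camera to tool coordinates, whose origin is the TCP and whose axes are the flange's). Camera axes: x right, y down, z forward; pixel columns grow to the right and rows downward; lengths in m; the calibration is good to about 2 mm. A picture is of the moment at which its call begins: read the wrist's pose just before it. There is no depth.
- robot.hand_in(): hands the job in; it is judged then, once.
Trained networks look in a picture, given as the dict that the camera call returned (one of the last four; its "shot" number tells which), for a name from the list of things; names that differ only in an ending like _2 or _b are one class to them, and where a whole thing is asked for, a point or a joint stands for the part that bears it (a point fixed in the world has none). Each returns a list of dicts, best first, with "score" (0 to 1); they miss things now and then, are a little off and sometimes report something else, mostly with a low value. They report only what shows in the picture. A call takes as long as a camera call.
- robot.search_frame(target, picture): "centre" ([x, y, z] in m, in world coordinates, good to about 4 mm: the middle of the surface that is visible of it).
- robot.trace(target, picture): "pixels" (480x640 bool, what is visible of it).
The state is a dict: "time": time; "qpos": joint angles; "qvel": joint speeds; "joint_efforts": joint torques, N m; "tool_pos": TCP position; "tool_rot": TCP orientation; "contact_force": force on the tool from outside, world axes, zero at the start; "torque": the same for the moment, N m; "opening": finger opening in m; "grip_force": force on a finger pad.
Only numpy, scipy, OpenCV 4.12 (cv2) and the standard library are available. Lean on these libraries where they do the work, as an engineer would, in place of code of your own. Each camera call takes 0.05 s, during which the arm holds its last target. There are 200 camera calls.

## Task

Take the tagged gas line out of use at the bench valve box: push the box's sliding cover all the way back by its grip block, push the lever that carries the round tag a quarter turn clockwise until it lies across its pipe at its stop, and push the cover fully shut again. Leave the other two levers open. Only push with the fingertips: do not pinch the grip block or the levers, and do not shift the things standing round the box.

Things in the scene. Friction and masses are not known exactly. Their poses are not given: they have to be found in the camera images.
- valve_box: Grey gas box fixed to the worktop, 260 (its x) by 300 mm (its y). Origin: on the worktop under the middle of the front compartment that holds the valves; x points from the box's front to its rear, y left, z up. The compartment is open on top: inside x -66 to 62, y -146 to 146 mm, walls 60 mm high. Hose barbs stand out of the front to x = -97, an inlet out of the right side to y = -178, both 26 mm up.
- deck (a point): Middle of the closed rear deck (box x 62 to 190 mm, 62 mm high) over which the cover slides back. Aluminium rails, top 73 mm above the worktop, guide the cover along both sides of the box (y beyond +-137 mm) from its front to its rear.
- cover (a joint): Flat white cover sliding along the box's x in the rails: 0 = shut over the compartment, 0.115 m = fully back at its stop, over the deck. A 132 x 288 mm plate, top 67 mm above the worktop, its centre over the box's origin when shut. Starts 0 to 25 mm from shut. Slides stiffly (about 2.5 N) and stays where it is left.
- grip_block (a point): Middle of the grip block, a black bar on the cover, 110 mm along the box's y and 20 mm thick along its x (faces 10 mm before and behind this point), rising from 67 to 86 mm above the worktop. This point is 38 mm before the cover's centre, 75.5 mm above the worktop. Push its front face to open the cover, its rear face to shut it.
- tagged: The valve to shut. Three stand in a row at box x = 25, y = -95, -10 and 75 mm, hidden by the cover at the start; which is tagged varies. Only its lever has a round flat steel tag, 36 mm across, over its pivot (top 54.5 mm above the worktop); the others have a 12 mm nut there. Origin: on the vertical pivot axis at worktop height; axes as the box's.
- tagged_lever (a joint): Lever of the tagged valve: 0 = open, pointing to the box's front (-x) in line with its pipe; 1.571 rad = shut, at its stop, pointing to the box's left (+y), across its pipe. Turns clockwise seen from above, friction about 0.12 N m, stays where it is left. Starts between 0 and 0.1.
- tagged_fin (a point): Point on the tagged lever's upright fin, 40 mm from the pivot axis, 52.5 mm above the worktop. The fin is a plate 8 mm thick and 34 mm long (20 to 54 mm from the pivot), standing on the lever, from 45 to 61 mm above the worktop. Push its flat side. Beneath the levers (under 40 mm) lie the valve bodies and pipes.
- plain1_lever (a joint): Lever of an untagged valve, same shape and same meaning of the values; to be left open (starts between 0 and 0.06).
- plain2_lever (a joint): Lever of the other untagged valve, same again; to be left open (starts between 0 and 0.06).
- plate_2_2: Bystander: strip of two joined flat test plates, 135 x 52 x 5 mm, loose; origin at the centre of its underside.
- timer: Bystander: white bench timer lying on its back, 60 x 66 x 19 mm, loose; origin at the centre of its underside.
- reagent_c: Bystander: brown reagent bottle with a black cap, 44 mm across, 92 mm high, loose; origin at the centre of its underside.
- dropper_a: Bystander: small white dropper bottle with a blue cap, 27 mm across, 66 mm high, loose; origin at the centre of its underside.
- dropper_b: Bystander: small white dropper bottle with a red cap, 27 mm across, 66 mm high, loose; origin at the centre of its underside.
- plate_2_0: Bystander: flat test plate, 67 x 52 x 5 mm, loose; origin at the centre of its underside.
- marker_black: Bystander: marker pen with a black cap, 139 long, 16 mm thick, loose; origin at the centre of its underside.

How it is judged:
By the outcome, as a careful person would: the job done as asked, in the order asked, and still so for the second after the job is handed in, with the robot touching nothing.
It also fails if it takes over 54 s, if anything falls off the work surface, if the arm or the gripper's body presses on something with over 40 N, if the wrist force passes 120 N, or if a joint passes its speed limit or range.

## Working session

There is one attempt and no reset: what is moved stays moved. The work goes in short steps, Python scripts to look and compute and a tool call to move; the robot and the scene stay as the last step left them, time stands still between calls to the robot, and variables do not carry over. Pictures are saved under pics/ and viewed, at most 10 in all, crops included, and the job is handed in when it is done.

Besides the shell and the picture viewer there is one more tool, called after ">>>" as name(argument=value, ...) on one line, values as JSON. apply_moves: Moves the arm, as the interface text tells. Its arguments: {"type":"object","properties":{"motion":{"type":"string"},"force":{"type":"number"}},"required":["motion"]}

```bash
mkdir -p pics; ls
python3 - <<'E'
from cell import robot
import cv2,numpy as np
s=robot.observe();print(s)
for n in ("top","side"):
    p=robot.read_camera(n);cv2.imwrite(f"pics/{n}0.png",p["img"][:,:,::-1])
    print(n,p["fovy"],p["cx"],p["cy"],p["k1"],p["R"],p["t"])
    for t in ("valve_box","cover","grip_block","timer","reagent_c","dropper_a","plate_2_2","marker_black"):
        print(t,[(np.round(d["centre"],3),round(d["score"],2)) for d in robot.search_frame(t,p)][:3])
E
```

```text
pics
{'time': 0.0, 'qpos': array([-1.32500697e+00,  3.42730447e-01,  1.52503716e+00, -1.19391993e-05,
        1.27539185e+00, -1.46012152e-01]), 'qvel': array([-0.00178447,  0.00218157, -0.00074311, -0.00046769, -0.00059121,
       -0.00069856]), 'joint_efforts': array([-4.90674047e-04, -4.31242311e+01, -2.44218081e+01,  7.19103660e-02,
        5.59554622e-02, -1.23572936e-04]), 'tool_pos': array([ 0.20037069, -0.48475935,  0.19593396]), 'tool_rot': array([-3.14004086e+00, -2.16664915e-04,  3.91804830e-01]), 'contact_force': array([ 0.56750357, -0.14363324, -0.03175003]), 'torque': array([0.05165966, 0.03159398, 0.01741515]), 'grip_force': 0.0, 'opening': 0.09148797835100536}
top 44.92521556195088 318.51340147811806 242.74841959102773 0.05364024627227906 [[-0.02464155 -0.99941829  0.02357694]
 [-0.99799145  0.02321591 -0.05894133]
 [ 0.05835968 -0.02498199 -0.99798299]] [-0.16223942  0.5432306   1.16754525]
valve_box [(array([ 0.603, -0.087,  0.07 ]), 0.6)]
cover [(array([ 0.549, -0.084,  0.069]), 0.93)]
grip_block [(array([ 0.552, -0.089,  0.066]), 0.61)]
timer [(array([ 0.51 , -0.3
[... 412 characters left out ...]
093 -0.0178394 ]
 [-0.04010798 -0.5985265  -0.80009836]
 [ 0.02379963  0.79994325 -0.59960352]] [-0.54234147 -0.02592499  1.48991309]
valve_box [(array([ 0.606, -0.142,  0.062]), 0.91)]
cover [(array([ 0.55 , -0.103,  0.063]), 0.93)]
grip_block [(array([ 0.546, -0.1  ,  0.067]), 0.94), (array([ 0.546, -0.454,  0.011]), 0.44), (array([0.456, 0.103, 0.006]), 0.41)]
timer [(array([ 0.505, -0.329,  0.015]), 0.91)]
reagent_c [(array([ 0.664, -0.316,  0.05 ]), 0.72)]
dropper_a [(array([0.424, 0.026, 0.034]), 0.68)]
plate_2_2 [(array([ 0.406, -0.154,  0.002]), 0.77), (array([0.458, 0.107, 0.004]), 0.59)]
marker_black [(array([ 0.549, -0.454,  0.009]), 0.95), (array([ 0.508, -0.332,  0.013]), 0.41)]
```

View pics/top0.png

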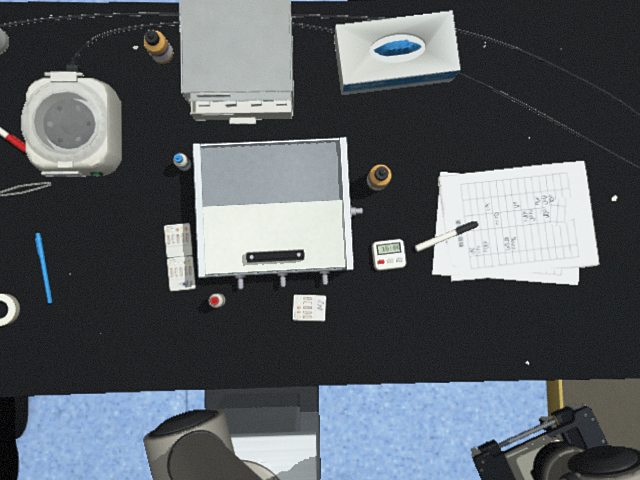

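View pics/side0.png

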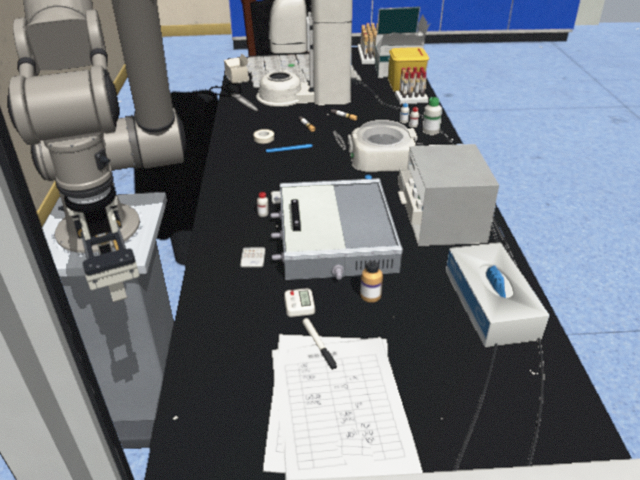

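The top picture shows the box with rail corners near (194,144), (346,138), (353,271), (199,277). The black grip block runs from (245,258) to (305,255), with the cover nearly shut. Bystanders stand left, right and in front of the box. Next I work out the box pose.

```bash
cat > h.py <<'E'
import numpy as np,cv2
from cell import robot
def K(p):
    f=240/np.tan(np.radians(p["fovy"])/2)
    return np.array([[f,0,p["cx"]],[0,f,p["cy"]],[0,0,1]]),np.array([p["k1"],0,0,0,0.])
def extr(p,s=None):
    if "R" in p: return p["R"],p["t"]
    from scipy.spatial.transform import Rotation as Ro
    T=np.eye(4);T[:3,:3]=Ro.from_euler("xyz",s["tool_rot"]).as_matrix();T[:3,3]=s["tool_pos"]
    M=np.linalg.inv(T@p["hand_eye"]);return M[:3,:3],M[:3,3]
def px2w(p,uv,z,s=None):
    k,d=K(p);R,t=extr(p,s)
    n=cv2.undistortPoints(np.array(uv,float).reshape(-1,1,2),k,d).reshape(-1,2)
    r=np.c_[n,np.ones(len(n))]@R;c=-R.T@t
    return c+r*((z-c[2])/r[:,2])[:,None]
def w2px(p,X,s=None):
    k,d=K(p);R,t=extr(p,s)
    return cv2.projectPoints(np.array(X,float).reshape(-1,1,3),cv2.Rodrigues(R)[0],t,k,d)[0].reshape(-1,2)
E
python3 - <<'E'
from h import *
p=robot.read_camera("top")
C=px2w(p,[(194,144),(346,138),(353,271),(199,277)],.073);print(C.round(4))
for n,z in (("cover",.067),("grip_block",.086)):
    m=robot.trace(n,p)[0]["pixels"].astype(np.uint8)
    b=cv2.boxPoints(cv2.minAreaRect(cv2.findNonZero(m)));q=px2w(p,b,z);print(n,b.round(1).tolist(),q.round(4).tolist(),q.mean(0).round(4))
cv2.imwrite("pics/c.png",cv2.resize(p["img"][125:300,180:370,::-1],None,fx=4,fy=3.4,interpolation=2)[:600,:760])
E
```

```text
[[ 0.7344  0.0641  0.073 ]
 [ 0.741  -0.233   0.073 ]
 [ 0.4794 -0.2395  0.073 ]
 [ 0.4752  0.058   0.073 ]]
cover [[200.3000030517578, 205.10000610351562], [343.5, 197.60000610351562], [347.20001220703125, 267.1000061035156], [203.89999389648438, 274.6000061035156]] [[0.6152, 0.0549, 0.067], [0.6241, -0.2253, 0.067], [0.4874, -0.2288, 0.067], [0.4796, 0.0496, 0.067]] [ 0.5516 -0.0874  0.067 ]
grip_block [[201.89999389648438, 205.10000610351562], [343.0, 198.3000030517578], [346.29998779296875, 266.70001220703125], [205.1999969482422, 273.5]] [[0.6127, 0.0485, 0.086], [0.6202, -0.223, 0.086], [0.4879, -0.2258, 0.086], [0.4816, 0.044, 0.086]] [ 0.5506 -0.0891  0.086 ]
```

View pics/c.png

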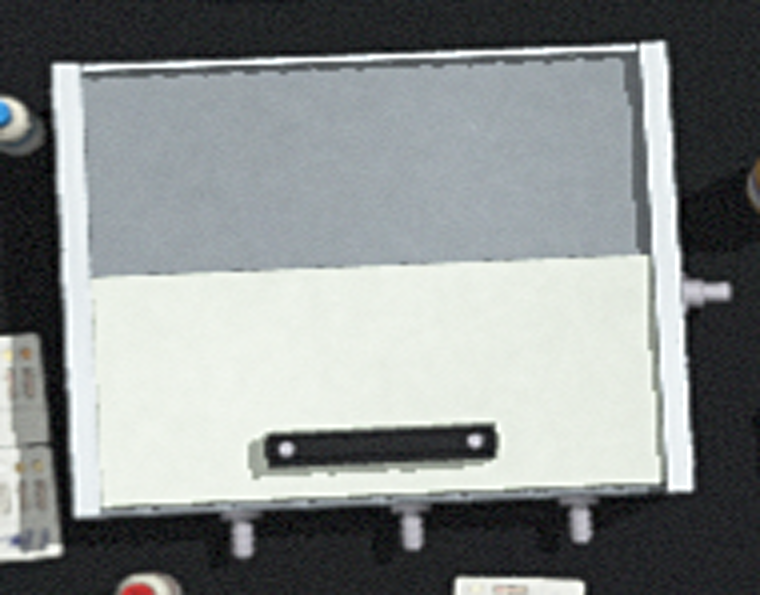

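The crop agrees: box origin is about (0.548, -0.089), yaw about 0.024, and the cover is about 3 mm open. I'll move in front of the block with the fingers shut.

>>> apply_moves(motion="0 0 0 0 0 0 0.123; 0 0 0 0 0 0 0.123; 0 0 0 0 0 0 0.122; 0 2.7 -3.9 0 0 0 0; 0 2.7 -3.9 0 0 0 0; 0 2.7 -3.9 0 0 0 0; 0 2.7 -3.9 0 0 0 0; 0 2.7 -3.9 0 0 0 0; 0 2.7 -3.9 0 0 0 0; 0 2.7 -3.9 0 0 0 0; 0 2.7 -3.9 0 0 0 0; 0 2.7 -3.9 0 0 0 0; 0 2.7 -3.9 0 0 0 0; 0 0 0 0 0 0 0; 0 0 0 0 0 0 0")

```text
time: 2.92
tool_pos: [0.4608, -0.0892, 0.1965]
tool_rot: [3.141, 0.0, 0.025]
contact_force: [0.0, 0.1, -0.1]
opening: 0.0001
grip_force: 0.0
```

Run:
```python
from h import *
s=robot.observe();print(s["tool_pos"],s["tool_rot"],s["opening"],s["qpos"])
p=robot.read_camera("wrist");cv2.imwrite("pics/w1.png",p["img"][:,:,::-1])
np.save("w1.npy",dict(p=p,s=s),allow_pickle=True)
d=robot.trace("grip_block",p)
for e in d[:2]:
    b=cv2.boxPoints(cv2.minAreaRect(cv2.findNonZero(e["pixels"].astype(np.uint8))));q=px2w(p,b,.086,s);print(e["score"],b.round(0).tolist(),q.round(4).tolist(),q.mean(0))
t=robot.read_camera("top");print(px2w(t,[(275.3,256.2)],.086))
```

```text
[ 0.46084786 -0.08915294  0.19652525] [3.14117716e+00 4.45105840e-04 2.45265070e-02] 0.0001425000671556725 [-3.54170750e-01  2.40538194e-01  1.66847858e+00 -5.83630700e-04
  1.23283588e+00  1.19229256e+00]
[[ 0.51129785 -0.08997424  0.086     ]]
```

View pics/w1.png

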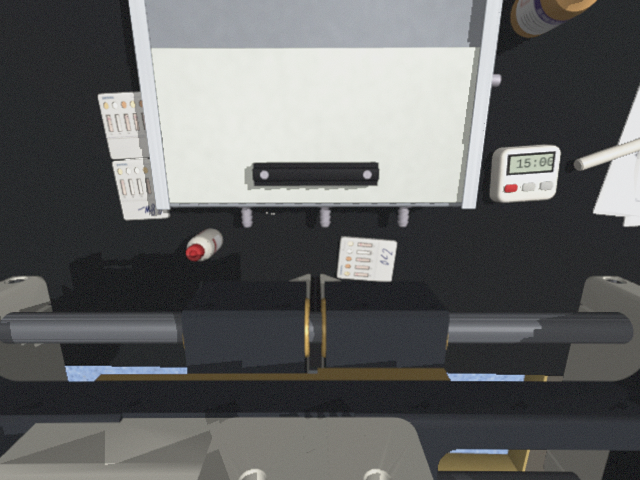

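The wrist view shows the block's top at (253,163) to (379,186). The rail fronts are at about (153,209) and (477,208), and the cover's rear edge is at row 47.

Run:
```python
from h import *
d=np.load("w1.npy",allow_pickle=True).item();p,s=d["p"],d["s"]
print(px2w(p,[(253,164),(379,162),(379,185),(253,187)],.086,s).round(4))
print(px2w(p,[(154,209),(476,207)],.073,s).round(4),px2w(p,[(152,48),(474,47),(168,205),(463,203)],.067,s).round(4))
```

```text
[[ 0.5186 -0.0345  0.086 ]
 [ 0.5229 -0.1436  0.086 ]
 [ 0.5032 -0.1451  0.086 ]
 [ 0.4988 -0.034   0.086 ]]
[[ 0.4745  0.0615  0.073 ]
 [ 0.4835 -0.2397  0.073 ]] [[ 0.6108  0.0513  0.067 ]
 [ 0.618  -0.2198  0.067 ]
 [ 0.4776  0.0507  0.067 ]
 [ 0.4861 -0.2297  0.067 ]]
```

>>> apply_moves(motion="0 0 0 4.1 0 0 0; 0 0 0 4.1 0 0 0; 0 0 0 4 0 0 0; 0 0 0 0 0 0 0; 0 1.2 0 0 0 0 0; 0 1.2 0 0 0 0 0; 0 0.8 0 0 0 0 0; 0 1 0 0 0 0 0; 0 1 0 0 0 0 0; 0 1 0 0 0 0 0; 0 1 0 0 0 0 0; 0 1 0 0 0 0 0; 0 1 0 0 0 0 0; 0 1 0 0 0 0 0; 0 1 0 0 0 0 0; 0 1 0 0 0 0 0; 0 0.8 0 0 0 0 0; 0 0 0 0 0 0 0")

```text
time: 5.32
tool_pos: [0.5916, -0.0858, 0.0745]
tool_rot: [3.141, -0.0, 0.024]
contact_force: [0.1, -0.1, -0.3]
opening: 0.0
grip_force: 0.0
```

>>> apply_moves(motion="0 0.5 0 0 0 0 0; 0 0.5 0 0 0 0 0; 0 0.3 0 0 0 0 0; 0 0 0 0 0 0 0")

```text
time: 5.82
tool_pos: [0.6042, -0.0855, 0.0746]
tool_rot: [3.141, -0.0, 0.024]
contact_force: [0.1, 0.1, 0.2]
opening: 0.0002
grip_force: 0.0
```

>>> apply_moves(motion="0 0.2 0 0 0 0 0; 0 0 0 0 0 0 0")

```text
time: 6.08
tool_pos: [0.6062, -0.0855, 0.0746]
tool_rot: [3.141, -0.0, 0.024]
contact_force: [0.2, -0.7, 0.2]
opening: 0.0004
grip_force: 0.0
```

>>> apply_moves(motion="0 0.2 0 0 0 0 0; 0 0.2 0 0 0 0 0")

```text
time: 6.32
tool_pos: [0.6103, -0.0854, 0.0747]
tool_rot: [3.141, -0.0, 0.024]
contact_force: [-1.1, 0.2, -0.5]
opening: 0.0003
grip_force: 0.0
```

>>> apply_moves(motion="0 0.2 0 0 0 0 0; 0 0 0 0 0 0 0")

```text
time: 6.58
tool_pos: [0.6123, -0.0853, 0.0746]
tool_rot: [3.142, -0.0, 0.024]
contact_force: [-0.4, -0.1, -0.3]
opening: 0.0007
grip_force: 0.0
```

Run:
```python
from h import *
s=robot.observe();p=robot.read_camera("wrist");cv2.imwrite("pics/w2.png",p["img"][:,:,::-1])
np.save("w2.npy",dict(p=p,s=s),allow_pickle=True)
```

```text
(no output)
```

View pics/w2.png

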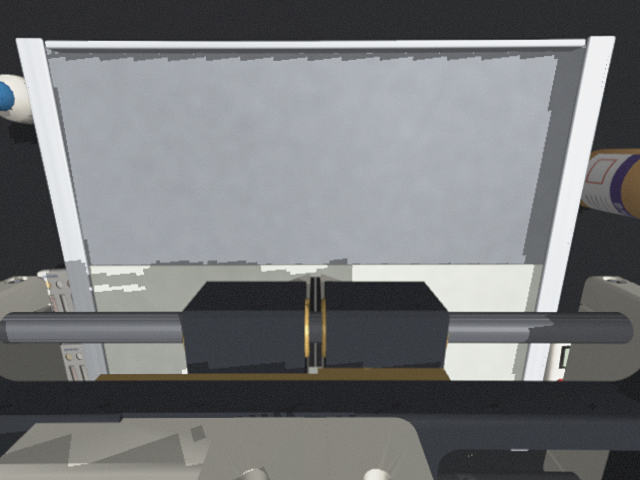

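Run:
```python
from h import *
d=np.load("w2.npy",allow_pickle=True).item();p,s=d["p"],d["s"]
print("rear edge",px2w(p,[(95,265),(540,265)],.067,s).round(4))
print("box rear",px2w(p,[(18,39),(614,37)],.073,s).round(4))
print(p["hand_eye"].round(3), w2px(p,[s["tool_pos"],s["tool_pos"]+[0.0195,0,.01]],s))
t=robot.read_camera("top");cv2.imwrite("pics/t2.png",cv2.resize(t["img"][100:320,160:400,::-1],None,fx=2.6,fy=2.6))
```

```text
rear edge [[ 0.6123  0.0493  0.067 ]
 [ 0.6186 -0.2237  0.067 ]]
box rear [[ 0.7332  0.0647  0.073 ]
 [ 0.7409 -0.2312  0.073 ]]
[[-0.001 -0.963 -0.268  0.073]
 [ 1.    -0.001 -0.     0.001]
 [ 0.    -0.268  0.963 -0.187]
 [ 0.     0.     0.     1.   ]] [[314.2397105  274.19375005]
 [314.99506713 247.72316088]]
```

View pics/t2.png

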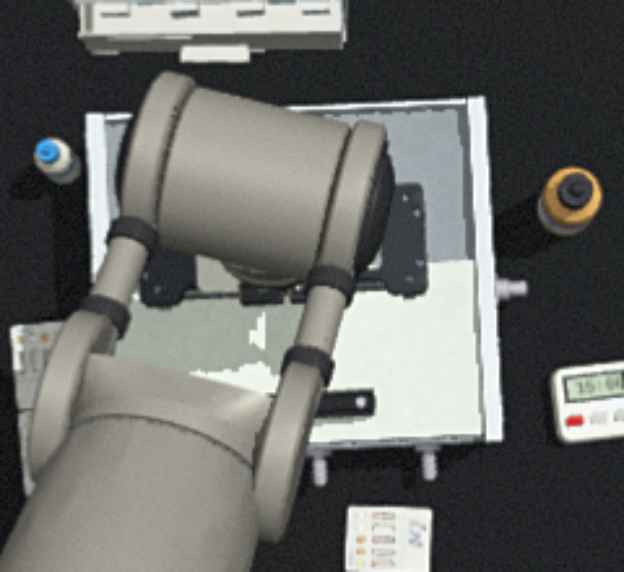

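The picture shows the cover hasn't moved: the block is still at about x 0.511, and the fingers, now at x 0.612, passed over it without pushing. I'll go back up and retry, with a pause after the descent and shorter steps.

>>> apply_moves(motion="0 0 0 -2.5 0 0 0; 0 0 0 -2.5 0 0 0; 0 -3 0 0 0 0 0; 0 -4 0 0 0 0 0; 0 -4 0 0 0 0 0; 0 -4 0 0 0 0 0; 0 0 0 0 0 0 0; 0 0 0 1.8 0 0 0; 0 0 0 1.8 0 0 0; 0 0 0 1.7 0 0 0; 0 0 0 0 0 0 0; 0 0 0 0 0 0 0")

```text
time: 8.18
tool_pos: [0.463, -0.0891, 0.0722]
tool_rot: [3.141, -0.001, 0.024]
contact_force: [-0.2, 0.8, 0.1]
opening: 0.0005
grip_force: 0.0
```

>>> apply_moves(motion="0 1 0 0 0 0 0; 0 1 0 0 0 0 0; 0 0 0 0 0 0 0")

```text
time: 8.55
tool_pos: [0.4834, -0.0885, 0.0719]
tool_rot: [3.141, -0.001, 0.024]
contact_force: [-0.7, -0.2, -0.6]
opening: 0.0007
grip_force: 0.0
```

>>> apply_moves(motion="0 0.5 0 0 0 0 0; 0 0.5 0 0 0 0 0")

```text
time: 8.8
tool_pos: [0.4924, -0.0882, 0.0716]
tool_rot: [3.142, 0.0, 0.024]
contact_force: [-0.3, 0.2, 0.3]
opening: 0.0002
grip_force: 0.0
```

>>> apply_moves(motion="0 0.5 0 0 0 0 0; 0 0.5 0 0 0 0 0")

```text
time: 9.05
tool_pos: [0.5025, -0.088, 0.0716]
tool_rot: [3.141, -0.0, 0.024]
contact_force: [-0.2, 0.1, 0.2]
opening: -0.0001
grip_force: 0.0
```

Run:
```python
from h import *
s=robot.observe();p=robot.read_camera("wrist");q=robot.read_camera("side")
np.save("w3.npy",dict(p=p,s=s),allow_pickle=True)
a=cv2.resize(p["img"][150:300,200:440],(600,375));uv=w2px(q,[s["tool_pos"]])[0].astype(int);print(uv)
b=cv2.resize(q["img"][170:260,uv[0]-60:uv[0]+84],(600,375)) 
cv2.imwrite("pics/w3.png",cv2.resize(np.vstack([a,b]),(480,600))[:,:,::-1])
```

```text
[292 215]
```

View pics/w3.png

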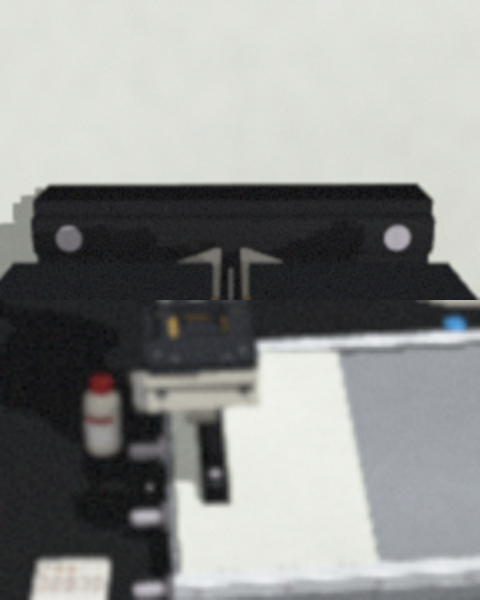

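Run:
```python
from h import *
d=np.load("w3.npy",allow_pickle=True).item();p,s=d["p"],d["s"]
print("rear bottom/top",px2w(p,[(224,243),(412,243)],.086,s).round(4),px2w(p,[(219,257),(415,257)],.086,s).round(4))
t=s["tool_pos"];print(w2px(p,[t,[.499,-.0885,.086],[.521,-.0885,.086],[.499,-.0885,.067],[.521,-.0885,.067]],s).round(0))
```

```text
rear bottom/top [[ 0.5248 -0.0391  0.086 ]
 [ 0.5271 -0.1399  0.086 ]] [[ 0.5168 -0.036   0.086 ]
 [ 0.5193 -0.1423  0.086 ]]
[[314. 274.]
 [315. 289.]
 [316. 252.]
 [315. 277.]
 [316. 242.]]
```

Run:
```python
from h import *
s=robot.observe();q=robot.read_camera("side");t=s["tool_pos"]
o=np.array([232,140])
a=cv2.resize(q["img"][140:240,232:365],(798,600),interpolation=2)[:,:,::-1].copy()
for X,c in ((t,(0,0,255)),(t+[0,0,.03],(0,255,0)),(t+[0,0,.066],(255,0,0)),(t+[0,.019,0],(0,0,255)),(t+[0,-.019,0],(0,0,255))):
    u=(w2px(q,[X])[0]-o)*6;cv2.circle(a,tuple(u.astype(int)),4,c,-1)
cv2.imwrite("pics/s4.png",a)
```

```text
(no output)
```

View pics/s4.png

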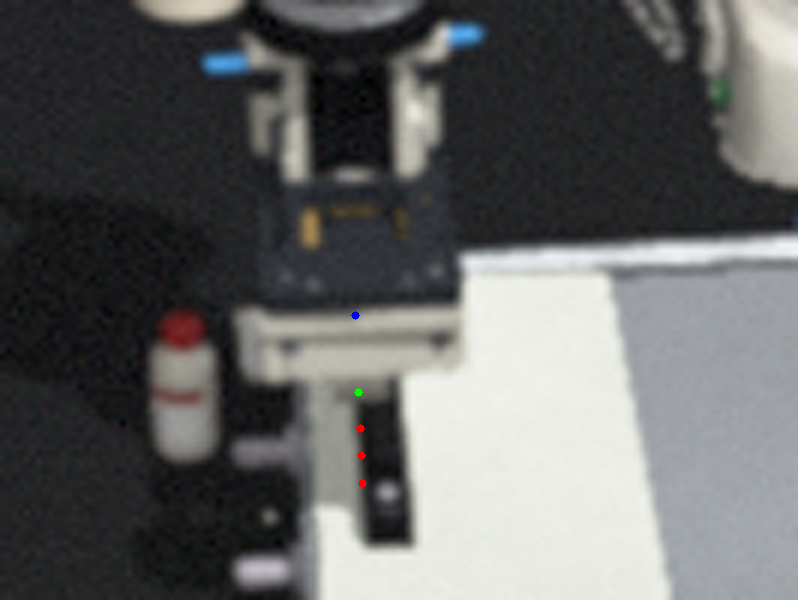

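The side zoom shows the finger ends near (365,400), about 29 mm above the projected TCP dots (row 455). So the real tip sits higher than reported and cleared the block. I'll back off, go 2.8 cm lower, and advance in small steps while watching the force.

>>> apply_moves(motion="0 -2 0 0 0 0 0; 0 -2.2 0 0 0 0 0; 0 0 0 0 0 0 0; 0 0 0 1.4 0 0 0; 0 0 0 1.4 0 0 0; 0 0 0 0 0 0 0; 0 0.5 0 0 0 0 0; 0 0.5 0 0 0 0 0; 0 0 0 0 0 0 0")

```text
time: 10.32
tool_pos: [0.4709, -0.0888, 0.0439]
tool_rot: [3.141, -0.001, 0.024]
contact_force: [-0.5, -0.5, -0.3]
opening: 0.0005
grip_force: 0.0
```

>>> apply_moves(motion="0 0.4 0 0 0 0 0; 0 0.4 0 0 0 0 0")

```text
time: 10.58
tool_pos: [0.4785, -0.0886, 0.0438]
tool_rot: [3.141, -0.0, 0.024]
contact_force: [-0.6, 0.2, -0.3]
opening: 0.0001
grip_force: 0.0
```

>>> apply_moves(motion="0 0.5 0 0 0 0 0; 0 0.5 0 0 0 0 0")

```text
time: 10.82
tool_pos: [0.4885, -0.0883, 0.0436]
tool_rot: [3.141, -0.0, 0.024]
contact_force: [0.5, -0.6, -0.6]
opening: 0.0005
grip_force: 0.0
```

>>> apply_moves(motion="0 0.4 0 0 0 0 0; 0 0.4 0 0 0 0 0")

```text
time: 11.08
tool_pos: [0.4958, -0.0881, 0.0435]
tool_rot: [-3.142, 0.001, 0.024]
contact_force: [-3.3, -0.8, 1.3]
opening: 0.0003
grip_force: 1.4
```

Contact: -3.3 N in x, so the offset is confirmed. Now I push the cover back.

>>> apply_moves(motion="0 1 0 0 0 0 0; 0 1 0 0 0 0 0; 0 1 0 0 0 0 0; 0 1 0 0 0 0 0; 0 1 0 0 0 0 0; 0 1 0 0 0 0 0; 0 1 0 0 0 0 0; 0 1 0 0 0 0 0; 0 1 0 0 0 0 0; 0 1 0 0 0 0 0")

```text
time: 12.32
tool_pos: [0.5967, -0.0856, 0.0435]
tool_rot: [-3.142, 0.0, 0.024]
contact_force: [-2.6, 1.7, -0.9]
opening: 0.0005
grip_force: 1.5
```

>>> apply_moves(motion="0 0.5 0 0 0 0 0; 0 0.4 0 0 0 0 0")

```text
time: 12.58
tool_pos: [0.6035, -0.0856, 0.0436]
tool_rot: [-3.142, 0.004, 0.024]
contact_force: [-16.5, 0.1, 9.8]
opening: 0.0006
grip_force: 8.2
```

>>> apply_moves(motion="0 0.3 0 0 0 0 0; 0 0.3 0 0 0 0 0")

```text
time: 12.82
tool_pos: [0.6033, -0.0856, 0.0436]
tool_rot: [-3.141, 0.017, 0.024]
contact_force: [-35.4, -1.2, 21.9]
opening: 0.0007
grip_force: 17.9
```

Force of 35 N at x 0.603: the cover is at its stop. I'll back off and look for the tag.

>>> apply_moves(motion="0 -1 0 0 0 0 0; 0 -2 0 0 0 0 0; 0 -2 0 -3 0 0 0; 0 -4 0 -4 0 0 0; 0 -4 0 -4 0 0 0; 0 -4 0 -2 0 0 0; 0 0 0 0 0 0 0; 0 0 0 0 0 0 0")

```text
time: 13.82
tool_pos: [0.4423, -0.09, 0.174]
tool_rot: [3.14, -0.003, 0.023]
contact_force: [1.1, -0.5, -0.5]
opening: 0.0004
grip_force: 0.0
```

Run:
```python
from h import *
s=robot.observe();print(s["tool_pos"],s["tool_rot"])
p=robot.read_camera("wrist");cv2.imwrite("pics/w5.png",p["img"][:,:,::-1])
np.save("w5.npy",dict(p=p,s=s),allow_pickle=True)
for n in ("tagged","tagged_fin","tagged_lever","plain1_lever","cover","grip_block"):
    print(n,[(d["centre"].round(4) if hasattr(d["centre"],"round") else d["centre"],round(d["score"],2)) for d in robot.search_frame(n,p)][:3])
```

```text
[ 0.44232509 -0.08995156  0.1740157 ] [ 3.14037292e+00 -2.66245489e-03  2.33172491e-02]
tagged [([0.5526, -0.0134, 0.0515], 0.66)]
tagged_fin [([0.5623, -0.0148, 0.054], 0.6)]
tagged_lever [([0.5612, -0.0116, 0.0509], 0.67), ([0.5292, -0.3875, 0.0137], 0.54)]
plain1_lever [([0.5513, -0.1791, 0.0477], 0.69), ([0.6466, -0.2961, 0.0097], 0.41)]
cover [([0.6088, -0.0813, 0.0678], 0.67), ([0.5526, -0.1769, 0.0443], 0.41)]
grip_block [([0.6049, -0.0818, 0.0675], 0.87), ([0.5617, -0.0134, 0.0568], 0.64)]
```

View pics/w5.png

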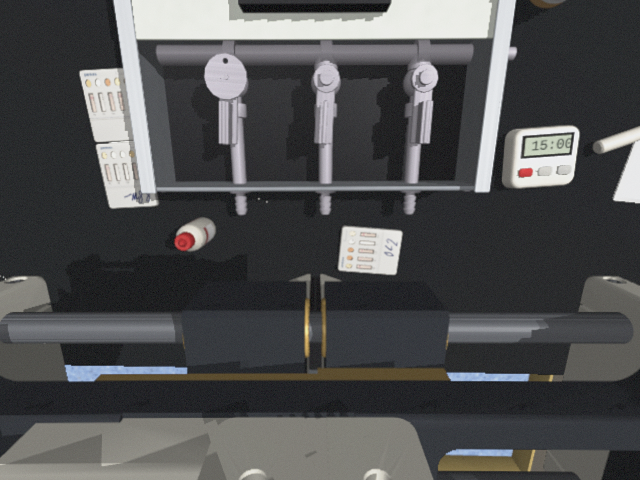

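The left valve carries the tag, a disc at (226,77). Its fin runs down to (229,143). The nuts of the plain valves are at (325,78) and (424,77).

Run:
```python
from h import *
d=np.load("w5.npy",allow_pickle=True).item();p,s=d["p"],d["s"]
print("tag",px2w(p,[(226,77)],.0545,s).round(4),"nuts",px2w(p,[(326,76),(425,75)],.055,s).round(4))
print("fin end",px2w(p,[(223,143),(227,143),(235,143)],.061,s).round(4))
print("rail fronts",px2w(p,[(143,191),(491,190)],.073,s).round(4))
m=robot.read_camera("top");print("top tag",[e["centre"] for e in robot.search_frame("tagged",m)][:2])
O=np.array([.5475,-.088]);y=.026;R=np.array([[np.cos(y),-np.sin(y)],[np.sin(y),np.cos(y)]])
P=O+R@[25,0]*0
for v in (-.095,-.01,.075):print(v,O+R@[.025,v])
cv2.imwrite("pics/w5c.png",cv2.resize(p["img"][30:220,120:510,::-1],(780,380),interpolation=2))
```

```text
tag [[ 0.5704 -0.0133  0.0545]] nuts [[ 0.5731 -0.0968  0.055 ]
 [ 0.5756 -0.1792  0.055 ]]
fin end [[ 0.5174 -0.0097  0.061 ]
 [ 0.5175 -0.0131  0.061 ]
 [ 0.5176 -0.02    0.061 ]]
rail fronts [[ 0.4762  0.0575  0.073 ]
 [ 0.4837 -0.2403  0.073 ]]
top tag [[0.5638, -0.0123, 0.056]]
-0.095 [ 0.57496127 -0.18231797]
-0.01 [ 0.57275152 -0.09734669]
0.075 [ 0.57054177 -0.01237542]
```

View pics/w5c.png

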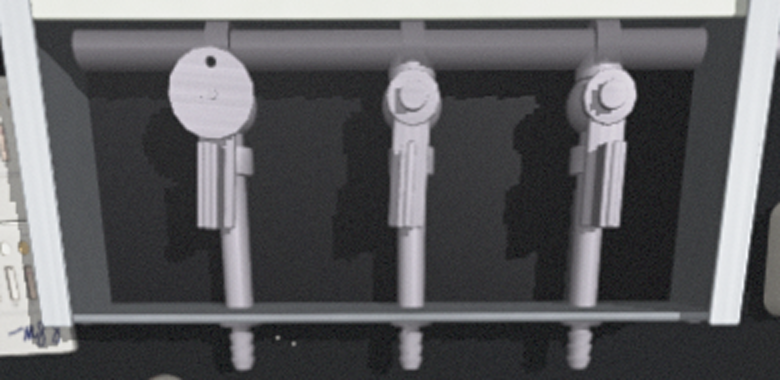

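Run:
```python
from h import *
s=robot.observe();print(s["tool_pos"],s["tool_rot"])
P=np.array([.5705,-.0125]);yb=.026;Rb=lambda a:np.array([[np.cos(a),-np.sin(a)],[np.sin(a),np.cos(a)]])
cur=s["tool_pos"][:2].copy();psi=s["tool_rot"][2]
ths=[-.2]+list(np.arange(0,1.66,.125))
for th in ths:
    rho=round(max(th,0)*.83,3);de=th-rho if th>0 else 0
    h=.019*np.cos(de)+.0095*abs(np.sin(de))
    u=np.array([-np.cos(th),np.sin(th)]);n=np.array([np.sin(th),np.cos(th)])
    c=P+Rb(yb)@(.040*u-(.004+h)*n)
    if th<0: c=P+Rb(yb)@np.array([-.040,-.030])
    d=c-cur;tx=np.array([np.cos(psi),np.sin(psi)]);ty=np.array([np.sin(psi),-np.cos(psi)])
    a=np.round([d@tx*100,d@ty*100],1);turn=round(psi-(yb-rho),3) if th>0 else 0
    print(round(th,3),"tgt",c.round(4),"row: 0 %g %g 0 0 0 %g"%(a[0],a[1],turn))
    cur=cur+(a[0]*tx+a[1]*ty)/100;psi-=turn
```

```text
[ 0.44125871 -0.08934617  0.17326845] [-3.14145472e+00  5.46898753e-04  2.39717349e-02]
-0.2 tgt [ 0.5313 -0.0435] row: 0 9.1 -4.4 0 0 0 0
0.0 tgt [ 0.5311 -0.0365] row: 0 0 -0.7 0 0 0 0
0.125 tgt [ 0.5284 -0.0316] row: 0 -0.2 -0.5 0 0 0 0.102
0.25 tgt [ 0.5263 -0.0264] row: 0 -0.3 -0.5 0 0 0 0.104
0.375 tgt [ 0.5249 -0.021 ] row: 0 -0.2 -0.5 0 0 0 0.103
0.5 tgt [ 0.5241 -0.0154] row: 0 -0.3 -0.5 0 0 0 0.104
0.625 tgt [ 0.524  -0.0097] row: 0 -0.2 -0.5 0 0 0 0.104
0.75 tgt [ 0.5246 -0.004 ] row: 0 -0.2 -0.5 0 0 0 0.103
0.875 tgt [0.5259 0.0015] row: 0 -0.2 -0.6 0 0 0 0.104
1.0 tgt [0.5279 0.0069] row: 0 -0.2 -0.5 0 0 0 0.104
1.125 tgt [0.5305 0.012 ] row: 0 -0.2 -0.6 0 0 0 0.104
1.25 tgt [0.5338 0.0168] row: 0 -0.2 -0.5 0 0 0 0.103
1.375 tgt [0.5376 0.0211] row: 0 -0.1 -0.6 0 0 0 0.104
1.5 tgt [0.542  0.0249] row: 0 -0.2 -0.5 0 0 0 0.104
1.625 tgt [0.5468 0.0282] row: 0 -0.1 -0.6 0 0 0 0.104
```

>>> apply_moves(motion="0 3 -1.5 0 0 0 0; 0 3 -1.5 0 0 0 0; 0 3.1 -1.4 0 0 0 0; 0 0 0 0 0 0 0; 0 0 0 4 0 0 0; 0 0 0 4 0 0 0; 0 0 0 3.5 0 0 0; 0 0 0 0 0 0 0")

```text
time: 15.28
tool_pos: [0.5285, -0.0431, 0.0565]
tool_rot: [-3.14, 0.006, 0.023]
contact_force: [-0.3, 0.5, 0.6]
opening: 0.0002
grip_force: 0.0
```

>>> apply_moves(motion="0 0 0 1 0 0 0; 0 0 0 1 0 0 0; 0 0 0 1 0 0 0; 0 0 0 1 0 0 0; 0 0 0 0 0 0 0")

```text
time: 15.9
tool_pos: [0.5305, -0.0431, 0.0177]
tool_rot: [-3.141, 0.002, 0.024]
contact_force: [0.0, -0.2, 0.4]
opening: 0.0005
grip_force: 0.0
```

>>> apply_moves(motion="0 0 -0.7 0 0 0 0; 0 -0.2 -0.5 0 0 0 0.102; 0 -0.3 -0.5 0 0 0 0.104; 0 -0.2 -0.5 0 0 0 0.103")

```text
time: 16.4
tool_pos: [0.5257, -0.0209, 0.0193]
tool_rot: [3.141, -0.002, -0.288]
contact_force: [-0.7, -2.6, 0.3]
opening: 0.0005
grip_force: 1.3
```

>>> apply_moves(motion="0 -0.3 -0.5 0 0 0 0.104; 0 -0.2 -0.5 0 0 0 0.104; 0 -0.2 -0.5 0 0 0 0.103")

```text
time: 16.77
tool_pos: [0.5252, -0.0046, 0.0195]
tool_rot: [-3.141, -0.003, -0.599]
contact_force: [0.1, -4.0, 1.6]
opening: 0.0003
grip_force: 1.6
```

>>> apply_moves(motion="0 -0.2 -0.6 0 0 0 0.104; 0 -0.2 -0.5 0 0 0 0.104; 0 -0.2 -0.6 0 0 0 0.104; 0 -0.2 -0.5 0 0 0 0.103")

```text
time: 17.27
tool_pos: [0.534, 0.0166, 0.0195]
tool_rot: [-3.141, -0.002, -1.014]
contact_force: [-0.4, -5.3, 2.3]
opening: 0.0003
grip_force: 2.3
```

>>> apply_moves(motion="0 -0.1 -0.6 0 0 0 0.104; 0 -0.2 -0.5 0 0 0 0.104")

```text
time: 17.52
tool_pos: [0.5418, 0.0246, 0.0194]
tool_rot: [-3.141, -0.002, -1.222]
contact_force: [-2.3, -4.9, 3.9]
opening: 0.0005
grip_force: 2.5
```

>>> apply_moves(motion="0 0 -0.3 0 0 0 0; 0 0 0 0 0 0 0")

```text
time: 17.77
tool_pos: [0.5447, 0.026, 0.0193]
tool_rot: [-3.141, -0.001, -1.218]
contact_force: [-1.6, -2.8, 3.5]
opening: 0.0001
grip_force: 2.4
```

>>> apply_moves(motion="0 0.1 -0.3 0 0 0 0; 0 0 0 0 0 0 0")

```text
time: 18.02
tool_pos: [0.5475, 0.0266, 0.0191]
tool_rot: [-3.141, 0.0, -1.218]
contact_force: [-2.5, -0.1, 5.4]
opening: 0.0005
grip_force: 3.1
```

>>> apply_moves(motion="0 0.1 -0.2 0 0 0 0; 0 0.1 -0.2 0 0 0 0")

```text
time: 18.27
tool_pos: [0.5505, 0.0268, 0.0189]
tool_rot: [3.14, 0.002, -1.218]
contact_force: [-10.0, 2.5, 9.7]
opening: 0.0006
grip_force: 7.0
```

>>> apply_moves(motion="0 0.1 -0.3 0 0 0 0; 0 0 0 0 0 0 0")

```text
time: 18.52
tool_pos: [0.5507, 0.0269, 0.0188]
tool_rot: [3.134, 0.004, -1.218]
contact_force: [-15.5, 1.4, 15.4]
opening: 0.0006
grip_force: 11.0
```

>>> apply_moves(motion="0 -0.5 1.4 0 0 0 0; 0 0 0 0 0 0 0; 0 0 0 -4 0 0 0; 0 0 0 -4 0 0 0; 0 0 0 -4 0 0 0; 0 0 0 -3.5 0 0 -0.124; 0 0 0 0 0 0 -0.124; 0 0 0 0 0 0 -0.124; 0 0 0 0 0 0 -0.124; 0 0 0 0 0 0 -0.124; 0 0 0 0 0 0 -0.124; 0 0 0 0 0 0 -0.124; 0 0 0 0 0 0 -0.124; 0 0 0 0 0 0 -0.124; 0 0 0 0 0 0 -0.126; 0 -3.1 3.5 0 0 0 0; 0 -3.1 3.5 0 0 0 0; 0 -3 3.5 0 0 0 0; 0 0 0 0 0 0 0; 0 0 0 0 0 0 0")

```text
time: 21.02
tool_pos: [0.4516, -0.0814, 0.1739]
tool_rot: [-3.142, -0.001, 0.022]
contact_force: [-0.3, 0.6, -0.7]
opening: 0.0003
grip_force: 0.0
```

Run:
```python
from h import *
s=robot.observe();print(s["tool_pos"],s["tool_rot"])
p=robot.read_camera("wrist");cv2.imwrite("pics/w6.png",p["img"][:,:,::-1])
np.save("w6.npy",dict(p=p,s=s),allow_pickle=True)
# expected shut fin end points at stop, for comparison with the picture
P=np.array([.5705,-.0125]);yb=.026;Rb=np.array([[np.cos(yb),-np.sin(yb)],[np.sin(yb),np.cos(yb)]])
for th in (1.4,1.5,1.571):
    u=Rb@[-np.cos(th),np.sin(th)];print(th,[w2px(p,[[*(P+r*u),.061]],s)[0].round(1).tolist() for r in (.02,.054)])
# bright fin top contrast
for n in ("tagged_fin","tagged_lever"):
    e=robot.trace(n,p)
    for k in e[:2]:
        r=cv2.minAreaRect(cv2.findNonZero(k["pixels"].astype(np.uint8)));print(n,round(k["score"],2),r)
```

```text
[ 0.45155219 -0.08135597  0.17389929] [-3.14152104e+00 -1.37039854e-03  2.23583795e-02]
1.4 [[210.5, 92.2], [170.7, 99.9]]
1.5 [[210.0, 89.6], [169.2, 92.9]]
1.571 [[209.8, 87.7], [168.4, 87.8]]
tagged_fin 0.54 ((432.0982360839844, 114.55329132080078), (28.08440399169922, 79.52251434326172), 1.9091525077819824)
tagged_fin 0.33 ((562.5, 9.5), (19.0, 59.0), 90.0)
tagged_lever 0.73 ((126.95281219482422, 146.87271118164062), (146.12646484375, 48.089717864990234), 76.17794799804688)
tagged_lever 0.56 ((212.0, 88.5), (45.0, 88.0), 90.0)
```

View pics/w6.png

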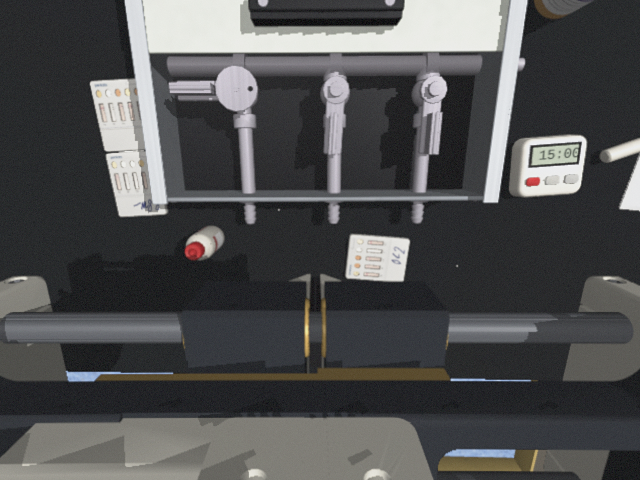

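The lever now lies across its pipe: the fin is at (168–212, 88), matching the predicted stop. The other two levers still point to the front. Next I go behind the grip block to shut the cover.

>>> apply_moves(motion="0 4.3 0 0 0 0 0; 0 4.3 0.2 0 0 0 0; 0 4.3 0.2 0 0 0 0; 0 4.3 0.2 0 0 0 0; 0 4.3 0.2 0 0 0 0; 0 0 0 0 0 0 0; 0 0 0 0 0 0 0")

```text
time: 22.05
tool_pos: [0.6652, -0.0836, 0.1728]
tool_rot: [-3.141, 0.002, 0.024]
contact_force: [-0.8, -0.4, -0.0]
opening: 0.0003
grip_force: 0.0
```

>>> apply_moves(motion="0 0 0 4 0 0 0; 0 0 0 4 0 0 0; 0 0 0 2 0 0 0; 0 0 0 0 0 0 0")

```text
time: 22.55
tool_pos: [0.6639, -0.084, 0.0726]
tool_rot: [-3.141, 0.003, 0.023]
contact_force: [-0.3, -0.3, 0.9]
opening: 0.0005
grip_force: 0.0
```

>>> apply_moves(motion="0 0 0 1.4 0 0 0; 0 0 0 1.4 0 0 0; 0 0 0 0 0 0 0; 0 -0.7 0 0 0 0 0; 0 -0.7 0 0 0 0 0; 0 -0.7 0 0 0 0 0; 0 -0.7 0 0 0 0 0")

```text
time: 23.42
tool_pos: [0.6381, -0.0852, 0.0461]
tool_rot: [3.141, -0.002, 0.023]
contact_force: [2.6, -0.6, -0.5]
opening: 0.0004
grip_force: 1.4
```

>>> apply_moves(motion="0 -1 0 0 0 0 0; 0 -1 0 0 0 0 0; 0 -1 0 0 0 0 0; 0 -1 0 0 0 0 0; 0 -1 0 0 0 0 0; 0 -1 0 0 0 0 0; 0 -1 0 0 0 0 0; 0 -1 0 0 0 0 0; 0 -1 0 0 0 0 0")

```text
time: 24.55
tool_pos: [0.5472, -0.0873, 0.0456]
tool_rot: [3.141, -0.0, 0.023]
contact_force: [3.2, -1.3, 1.8]
opening: 0.0002
grip_force: 1.5
```

>>> apply_moves(motion="0 -0.5 0 0 0 0 0; 0 -0.5 0 0 0 0 0")

```text
time: 24.8
tool_pos: [0.5375, -0.0874, 0.0455]
tool_rot: [-3.142, 0.0, 0.023]
contact_force: [3.4, -1.8, -0.1]
opening: 0.0001
grip_force: 1.4
```

>>> apply_moves(motion="0 -0.4 0 0 0 0 0; 0 -0.4 0 0 0 0 0")

```text
time: 25.05
tool_pos: [0.5303, -0.0876, 0.0456]
tool_rot: [3.141, -0.001, 0.023]
contact_force: [13.1, 1.1, -7.0]
opening: 0.0003
grip_force: 6.9
```

>>> apply_moves(motion="0 -0.3 0 0 0 0 0; 0 -0.3 0 0 0 0 0")

```text
time: 25.3
tool_pos: [0.5305, -0.0877, 0.046]
tool_rot: [3.141, -0.014, 0.021]
contact_force: [30.3, 3.3, -20.1]
opening: 0.0004
grip_force: 14.7
```

It stopped at x 0.530 with 30 N, so the cover is shut. I'll retreat and check.

>>> apply_moves(motion="0 1 0 0 0 0 0; 0 1 0 0 0 0 0; 0 0 0 -4 0 0 0; 0 0 0 -4 0 0 0; 0 0 0 -4 0 0 0; 0 -3 0 0 0 0 0; 0 -4 0 0 0 0 0; 0 -4 0 0 0 0 0; 0 0 0 0 0 0 0; 0 0 0 0 0 0 0")

```text
time: 26.55
tool_pos: [0.4345, -0.09, 0.1659]
tool_rot: [3.141, -0.001, 0.022]
contact_force: [-0.5, -0.9, 0.3]
opening: 0.0004
grip_force: 0.0
```

Run:
```python
from h import *
s=robot.observe();print(s["tool_pos"],s["contact_force"])
p=robot.read_camera("wrist");t=robot.read_camera("side")
for n in ("cover","grip_block","timer","plate_2_2","dropper_b","reagent_c"):
    print(n,[[(e["centre"],round(e["score"],2)) for e in robot.search_frame(n,q)][:1] for q in (p,t)])
# cover rear edge: white -> grey step down a column
for c in (250,315,380):
    g=p["img"][:,c].mean(1);y=np.arange(5,120)
    k=y[np.argmax([abs(g[i+2]-g[i-2]) for i in y])];print(c,k,px2w(p,[(c,k)],.067,s).round(4))
```

```text
[ 0.43454033 -0.08995545  0.16590995] [-0.46098725 -0.93238402  0.26512825]
cover [[([0.5546, -0.0864, 0.0662], 0.82)], [([0.5432, -0.098, 0.0647], 0.56)]]
grip_block [[([0.548, -0.0831, 0.0681], 0.94)], [([0.5448, -0.1002, 0.0666], 0.57)]]
timer [[([0.5131, -0.3111, 0.017], 0.85)], [([0.5081, -0.3313, 0.0153], 0.69)]]
plate_2_2 [[([0.4058, -0.1502, 0.0038], 0.66)], [([0.4072, -0.1547, 0.0019], 0.64)]]
dropper_b [[([0.4299, 0.0267, 0.0455], 0.94)], [([0.4231, 0.023, 0.034], 0.62)]]
reagent_c [[], [([0.6636, -0.3128, 0.0512], 0.6)]]
250 82 [[ 0.5556 -0.0369  0.067 ]]
315 45 [[ 0.5825 -0.0872  0.067 ]]
380 105 [[ 0.5411 -0.1399  0.067 ]]
```

```bash
python3 -c "
from cell import robot
print(robot.hand_in())"
```

```text
the job is handed in; nothing more can be done
None
```

The job is handed in: I pushed the cover back to its stop, turned the tagged (left) lever a quarter turn to its stop across its pipe, and pushed the cover shut to its stop, leaving the other two levers open. The fingertips sat about 29 mm short of the reported TCP, so my first push passed over the grip block. Cover closure was judged by force and position rather than a final picture, the bystanders I re-checked hadn't moved, and I viewed 11 pictures, one over the limit.

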